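# Spray a plaster cast

### The arm

A 6-joint arm with a two-finger parallel gripper is mounted at the origin on the work surface. World frame = base frame: x ahead of the robot, y to its left, z up, the work surface at z = 0. Lengths are in m, angles in rad, forces in N, time in s.
With the tool pointing down it reaches from about 0.375 to 0.825 m from the base axis. Payload 5.5 kg.
Tool frame: the origin (TCP) lies at the very end of the fingers, on their centre line; the grasp point (between the pads) lies bot.hold_point_z behind it (bot.hold_point_z is the distance from the TCP to the grasp point, in m); z points along the fingers, y is the direction in which the jaws open and shut (so a half turn about z gives the same grasp; the last joint's range is limited). The gripper opens to 85 mm and grips with 20 to 120 N. Pads are 22 mm wide; open, the fingers measure 114 mm over their backs; the gripper's body (76 mm by 85 mm) begins 54 mm behind the grasp point. The pads swing forward as they close: fully open they stand 13 mm farther back than shut.
Start: joints at [-1.202, 0.314, -0.047, 1.21, 0, 1.571], TCP at [0.216, -0.56, 0.231] pointing down, gripper open.
Joint ranges: [-2.67, 2.67], [-0.69, 1.73], [-1.03, 1.25], [-2.08, 2.16], [-1.42, 1.45], [-3.14, 3.14]. Speed limits (rad/s): [2.39, 2.39, 3.01, 3.14, 3.14, 3.14].

### API

Orientations are given as a 3x3 rotation matrix whose columns are the frame's x, y, z axes.
In Python, from cell import bot gives the robot as it stands. The module is installed in compiled form; this text tells all that it offers.
- The arm moves only by the tool drive_tool, never from a script. Its argument "deltas" is a list of rows, each an object of numbers: "jaw": the closure, from -1 (fully open) to 1 (shut), so that 0 is half open; "tx", "ty", "tz": the shift along the world's x, y, z in cm; "spin": the turn about the world's z in rad. A call has 1 to 12 rows; each row shifts and turns the commanded pose from where the row before left it; what a row does not reach is not made up. A row lasts 1/12 s, in which the tool goes at most 41.7 mm and 7.16 degrees, less where a joint would pass 70% of its speed; a pose out of reach is approached as far as the arm can. A call with a gripper value outside its range is refused whole. The fingers move at their own pace and stop on an object; "squeeze" is the grip in N (left out, the last holds). Time passes only in rows, so rows that do not move let the fingers close. It gives the time, the measured TCP pose, the force and the opening at its end, in the units of the state.
- bot.state(): the state, without advancing time (a new reading comes with each control period).
- bot.capture(name): name is "side" or "top"; returns (picture, depth): 420x560x3 uint8, red, green, blue; 420x560 float32, m along the optical axis (not along the pixel's ray), 0 where there is no reading.
- bot.camera_info(name): a dict with "K" (3x3 intrinsics, pixels), "rvec" (rotation vector, rad) and "tvec" (3), from world to camera coordinates, as OpenCV has them. Camera axes: x right, y down, z forward; pixel columns grow to the right and rows downward; lengths in m; the calibration is good to about 2 mm. A picture is of the moment at which its call begins. camera_info takes no time and is no camera call.
- bot.finish_job(): hands the job in, once; it reports no verdict.
The state is a dict: "time_s": time; "joint_pos": joint angles; "joint_velocities": joint speeds; "effort": joint torques, N m; "eef_pos": TCP position; "ee_rot": TCP orientation; "contact_force": force on the tool from outside, world axes, zero at the start; "wrist_torque": the same for the moment, N m; "opening": finger opening in m.
Only numpy, scipy, OpenCV 4.12 (cv2) and the standard library are available. Lean on these libraries where they do the work, as an engineer would, in place of code of your own. Each camera call takes 0.05 s, during which the arm holds its last target. There are 200 camera calls.

### The job

Put the lower-jaw plaster cast (the open horseshoe) in the middle of the wire drip stand, teeth up, setting it down gently and letting go, and turn the long nozzle of the pump bottle so that it points straight at the middle of the cast. Then spray the cast: push the pump head all the way down and let it come back up. Do not pump while the nozzle points elsewhere, and leave the upper-jaw cast, the mixing bowl, the spatula and the jar where they are.

Things in the scene. Friction and masses are not known exactly. Their poses are not given: they have to be found in the camera images.
- lower_cast: The lower-jaw cast, cream plaster, about 90 g, loose: a horseshoe 61 mm wide (y), 64 mm long (x) and 31 mm tall, open in the middle and at the back, with a row of teeth on top. Origin: underside, in the middle of its length and width. x points to the open back, y across, z up out of the teeth.
- lower_center (a point): Middle of the lower-jaw cast, 15 mm above its underside (the same axes as the cast). The outer side walls are flat, upright for the lowest 21 mm, parallel to x, 61 mm apart across y, and straight from x = -2 to +32 mm (the back end); forward of that the front rounds off to x = -32 mm. The centre of mass is here, within 1 mm.
- upper_center (a point): Middle of the upper-jaw cast: the same outline, size and plaster, but with the space inside the tooth row filled by the palate. A bystander, loose; same axes.
- stand_top (a point): Centre of the top of the wire drip stand, 38 mm above the bench: a square steel grid 86 mm wide on four wire legs in a 98 mm square drip tray; fixed. z up, x and y along the sides of the square.
- nozzle_head (a point): Centre of the pump head of the white bottle (fixed in a steel bench holder), 121 mm above the bench, on the vertical axis about which head and nozzle swivel. The head is a rounded block 30 mm long (x), 27 mm wide (y) and 18 mm tall, so its top is 9 mm above this point and its underside 9 mm below. Below it are a thin stem and, from 23 mm below this point downwards, the screw collar (26 mm across). x points along the nozzle, the way it sprays; z is up.
- nozzle_tip (a point): The orifice at the end of the nozzle, 57 mm from the swivel axis along x and 21 mm below the head's centre. Same axes as the head: x is the (horizontal) direction of spraying, y to its left, z up. The nozzle tube is 8 mm thick and slopes down 25 degrees, towards something standing on the drip stand.
- nozzle (a joint): Swivel of head and nozzle on the pump stem, rad, growing counter-clockwise from above; free within +-3.1, stiff enough (0.04 N m) to stay where it is left.
- pump (a joint): How far the pump head is pushed down, m: 0 up, 0.009 fully down. A spring returns it; it starts to move at 3 N and is fully down at 9 N.
- bowl_center (a point): Centre of the rubber mixing bowl, 102 mm wide, 55 mm tall: a bystander, loose. 28 mm above the bench.
- spatula_grip (a point): Middle of the handle of the plaster spatula (round wooden handle, narrow steel blade), 215 mm long, lying on the bench: a bystander, loose.
- jar_center (a point): Centre of a closed white jar, 68 mm wide, 75 mm tall: a bystander, loose.
Things that resemble listed ones, but are neither listed nor needed, are in the scene too. Leave any orange or red look-alike of the lower_cast alone.

How it is judged:
On the way:
1. with the lower-jaw cast let go on the drip stand and the nozzle pointing at it, the pump head is pushed fully down (more than 7 mm) (x of lower_center in the frame of stand_top between -0.02 and 0.02 m and y of lower_center in the frame of stand_top between -0.02 and 0.02 m and z of lower_center in the frame of stand_top between 0.011 and 0.019 m and angle between lower_center's own z axis and vertical below 0.12 rad and linear speed of lower_cast below 0.03 m/s and contact force between the fingers and lower_cast below 0.2 N and y of lower_center in the frame of nozzle_tip between -0.012 and 0.012 m and x of lower_center in the frame of nozzle_tip above 0.03 m and value of joint pump above 0.007 m), for 0.04 s.
At the end, for the whole second after the job is handed in: The lower-jaw cast rests, teeth up and let go, on the drip stand with its centre within 20 mm of the stand's centre along each side; the nozzle's line of spray passes within 12 mm to either side of the cast's centre; the pump head is back up (x of lower_center in the frame of stand_top between -0.02 and 0.02 m and y of lower_center in the frame of stand_top between -0.02 and 0.02 m and z of lower_center in the frame of stand_top between 0.011 and 0.019 m and angle between lower_center's own z axis and vertical below 0.12 rad and linear speed of lower_cast below 0.03 m/s and contact force between the fingers and lower_cast below 0.2 N and y of lower_center in the frame of nozzle_tip between -0.012 and 0.012 m and x of lower_center in the frame of nozzle_tip above 0.03 m and value of joint pump below 0.0015 m and velocity of joint nozzle between -0.05 and 0.05 rad/s); the robot touches nothing.
It fails at once if the pump is pushed more than half-way (4.5 mm) while the nozzle's line misses the lower-jaw cast's centre by more than 12 mm or the cast is not let go on the stand (value of joint pump above 0.0045 m and not (x of lower_center in the frame of stand_top between -0.02 and 0.02 m and y of lower_center in the frame of stand_top between -0.02 and 0.02 m and z of lower_center in the frame of stand_top between 0.011 and 0.019 m and angle between lower_center's own z axis and vertical below 0.12 rad and linear speed of lower_cast below 0.03 m/s and contact force between the fingers and lower_cast below 0.2 N and y of lower_center in the frame of nozzle_tip between -0.012 and 0.012 m and x of lower_center in the frame of nozzle_tip above 0.03 m)).
It fails at once if the lower-jaw cast is dropped (falls out of the grip at more than 0.6 m/s) (linear speed of lower_cast above 0.6 m/s and contact force between the fingers and lower_cast below 0.1 N).
It fails at once if the upper-jaw cast, bowl, spatula or jar is moved more than 15 mm (distance of any of upper_center, bowl_center, spatula_grip, jar_center from where it was at the start of the episode above 0.015 m).
It also fails if it takes over 58 s, if anything falls off the work surface, if the arm or the gripper's body presses on something with over 40 N, if the wrist force passes 120 N, or if a joint passes its speed limit or range.

## Working session

There is one attempt and no reset: what is moved stays moved. The work goes in short steps, Python scripts to look and compute and a tool call to move; the robot and the scene stay as the last step left them, time stands still between calls to the robot, and variables do not carry over. Pictures are saved under pics/ and viewed, about 8 in all and at most 12, crops included, and the job is handed in when it is done.

Besides the shell and the picture viewer there is one more tool, called after "Call:" as name([rows], argument=value, ...), one row to a line, values as JSON. drive_tool: Moves the arm, as the interface text tells. Its arguments: {"type":"object","properties":{"deltas":{"type":"array"},"squeeze":{"type":"number"}},"required":["deltas"]}

```bash
mkdir -p pics; cat > h.py <<'E'
import numpy as np, cv2
from cell import bot
def grab(n, f=None):
    p,d=bot.capture(n)
    np.savez(f'{n}.npz',p=p,d=d)
    if f: cv2.imwrite('pics/'+f,p[:,:,::-1])
    return p,d
def cam(n):
    c=bot.camera_info(n); R=cv2.Rodrigues(np.array(c['rvec'],float))[0]
    return np.array(c['K']),R,np.array(c['tvec'],float).ravel()
def cloud(n,d):
    K,R,t=cam(n); v,u=np.mgrid[:d.shape[0],:d.shape[1]]
    P=np.stack([(u-K[0,2])/K[0,0]*d,(v-K[1,2])/K[1,1]*d,d],-1)
    return (P-t)@R
def onplane(n,u,v,z):
    K,R,t=cam(n); r=R.T@np.linalg.inv(K)@[u,v,1]; o=-R.T@t
    return o+r*(z-o[2])/r[2]
E
python3 - <<'E'
from h import *
for n in('top','side'):
    grab(n,n+'1.png'); K,R,t=cam(n); print(n,-R.T@t,R[2],K[0,0])
s=bot.state();print(s['time_s'],s['eef_pos'],s['ee_rot'],s['opening'],bot.hold_point_z)
E
```

```text
top [ 0.44951754 -0.02566798  1.04652377] [ 0.15496143  0.00268599 -0.98791687] 403.3903597486371
side [-0.11979996  0.66446134  0.97951797] [ 0.55881787 -0.5149322  -0.65005186] 480.15472837556393
0.1 [ 0.21609586 -0.55919179  0.23054171] [[ 9.32784055e-01  3.60435258e-01 -5.76093021e-04]
 [ 3.60435716e-01 -9.32783040e-01  1.37652701e-03]
 [-4.12209308e-05 -1.49164695e-03 -9.99998887e-01]] 0.085432626023684 0.0187
```

View pics/top1.png

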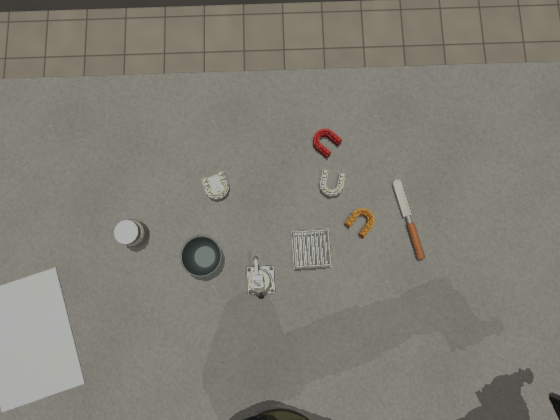

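View pics/side1.png

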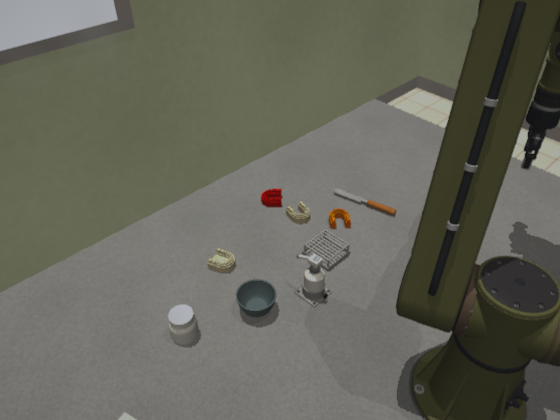

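The top view is the main map, with image up = +x and image right = −y. It shows:
- Lower cast at (332,184), opening away from the robot.
- Palate-filled upper cast at (216,186).
- Stand at (312,249).
- Pump head at about (258,280), with the nozzle pointing up to (256,260).
- Red and orange decoys at (326,142) and (361,222).

The side view agrees.

```bash
cat > meas.py <<'E'
from h import *
def box(n,P,x0,x1,y0,y1,z0,z1):
    return (P[...,0]>x0)&(P[...,0]<x1)&(P[...,1]>y0)&(P[...,1]<y1)&(P[...,2]>z0)&(P[...,2]<z1)
def rect(q):
    (c,s,a)=cv2.minAreaRect((q[:,:2]*1000).astype(np.float32)); return np.round(c,1),np.round(s,1),round(a,1)
E
python3 - <<'E'
from meas import *
z=np.load('top.npz');p,d=z['p'],z['d'];P=cloud('top',d)
def near(u,v,r): 
    m=np.zeros(d.shape,bool);m[v-r:v+r,u-r:u+r]=1;return m&(d>0)
for nm,u,v,r,zl in(('cast',332,184,20,.012),('stand',312,249,26,.03),('stand tray',312,249,30,.004),('holder/bottle',260,280,22,.1),('head top',258,280,30,.12),('nozzle',257,272,24,.09),('bowl',202,257,26,.03),('jar',128,233,20,.05),('upper',216,186,20,.012),('orange',361,222,20,.012)):
    m=near(u,v,r)&(P[...,2]>zl); q=P[m]
    print(nm,len(q),rect(q),'z',np.round(np.percentile(q[:,2],[5,50,95]),3),'bbox',np.round(q.min(0)[:2],3),np.round(q.max(0)[:2],3))
for n,c in(('top',[(228,150,300,260),(285,215,330,310)]),):
    pass
a=cv2.resize(p[235:310,225:345],None,fx=5,fy=5,interpolation=cv2.INTER_CUBIC)
s=np.load('side.npz')['p']
b=cv2.resize(s[190:310,270:380],None,fx=5,fy=5,interpolation=cv2.INTER_CUBIC)
cv2.imwrite('pics/c1.png',a[...,::-1])
E
```

```text
cast 350 (array([ 665.4, -154.7]), array([61.2, 66.1]), 77.8) z [0.018 0.026 0.033] bbox [ 0.633 -0.191] [ 0.703 -0.125]
stand 645 (array([499.6, -95.5]), array([90.7, 90.8]), 1.9) z [0.035 0.038 0.041] bbox [ 0.453 -0.142] [ 0.546 -0.05 ]
stand tray 1108 (array([499. , -97.8]), array([152.7, 148.5]), 88.3) z [0.004 0.036 0.041] bbox [ 0.425 -0.176] [ 0.575 -0.021]
holder/bottle 228 (array([443.3,  36.9]), array([67.6, 26.9]), 2.8) z [0.109 0.129 0.132] bbox [0.409 0.023] [0.477 0.05 ]
head top 176 (array([429.5,  36.1]), array([39.2, 26.9]), 6.2) z [0.123 0.13  0.132] bbox [0.409 0.023] [0.449 0.05 ]
nozzle 236 (array([445.7,  37.7]), array([71.8, 27.2]), 6.2) z [0.108 0.129 0.132] bbox [0.409 0.022] [0.481 0.05 ]
bowl 513 (array([488.3, 177.2]), array([99. , 99.6]), 88.0) z [0.031 0.049 0.058] bbox [0.438 0.128] [0.538 0.227]
jar 564 (array([550.8, 353.6]), array([59.6, 59.9]), 52.4) z [0.052 0.075 0.078] bbox [0.519 0.324] [0.58  0.385]
upper 536 (array([666.6, 144.3]), array([65.7, 61.6]), 22.3) z [0.014 0.021 0.032] bbox [0.634 0.113] [0.707 0.182]
orange 366 (array([ 568. , -226.7]), array([61.7, 65.1]), 51.5) z [0.018 0.026 0.033] bbox [ 0.524 -0.259] [ 0.599 -0.184]
```

View pics/c1.png

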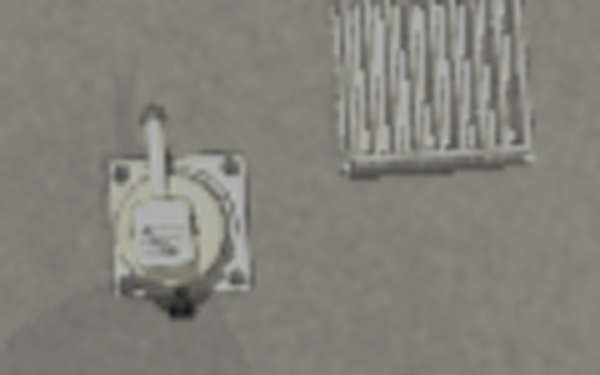

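The nozzle points roughly +x and has to turn about −62°. The cast's x axis is near −12°, and the stand centre is near (0.4995, −0.096). Next I move toward the cast and test the spin sign against joint 6.

Call:
drive_tool([
  {"jaw": -1, "tx": 2.8, "ty": 2.4, "spin": -0.05},
  {"tx": 2.8, "ty": 2.4, "spin": -0.05},
  {"tx": 2.8, "ty": 2.4, "spin": -0.05},
  {"tx": 2.8, "ty": 2.4, "spin": -0.05},
  {"tx": 2.8, "ty": 2.4, "spin": -0.05},
  {"tx": 2.8, "ty": 2.4, "spin": -0.05},
  {"tx": 2.8, "ty": 2.4, "spin": -0.05},
  {"tx": 2.8, "ty": 2.4, "spin": -0.05},
  {"tx": 2.8, "ty": 2.4, "spin": -0.05},
  {"tx": 2.8, "ty": 2.4, "spin": -0.05},
  {"tx": 2.8, "ty": 2.4, "spin": -0.04},
  {"tx": 2.8, "ty": 2.4, "spin": -0.04},
], squeeze=30)

```text
schema error: expected keys jaw, tx, ty, tz, spin
```

```bash
cat > st.py <<'E'
from h import *
s=bot.state();R=np.array(s['ee_rot']);print(round(s['time_s'],2),np.round(s['joint_pos'],2),np.round(s['eef_pos'],4),'yang',np.degrees(np.arctan2(R[1,1],R[0,1])).round(1),'F',np.round(s['contact_force'],2),'op',round(s['opening'],4))
E
python3 st.py
```

```text
0.1 [-1.2   0.31 -0.05  1.21 -0.    1.57] [ 0.2161 -0.5592  0.2305] yang -68.9 F [ 0.4  -0.31 -0.62] op 0.0854
```

All keys are required in every row.

Call:
drive_tool([
  {"jaw": -1, "tx": 2.8, "ty": 2.4, "tz": 0, "spin": -0.05},
  {"jaw": -1, "tx": 2.8, "ty": 2.4, "tz": 0, "spin": -0.05},
  {"jaw": -1, "tx": 2.8, "ty": 2.4, "tz": 0, "spin": -0.05},
  {"jaw": -1, "tx": 2.8, "ty": 2.4, "tz": 0, "spin": -0.05},
  {"jaw": -1, "tx": 2.8, "ty": 2.4, "tz": 0, "spin": -0.05},
  {"jaw": -1, "tx": 2.8, "ty": 2.4, "tz": 0, "spin": -0.05},
  {"jaw": -1, "tx": 2.8, "ty": 2.4, "tz": 0, "spin": -0.05},
  {"jaw": -1, "tx": 2.8, "ty": 2.4, "tz": 0, "spin": -0.05},
  {"jaw": -1, "tx": 2.8, "ty": 2.4, "tz": 0, "spin": -0.05},
  {"jaw": -1, "tx": 2.8, "ty": 2.4, "tz": 0, "spin": -0.05},
  {"jaw": -1, "tx": 2.8, "ty": 2.4, "tz": 0, "spin": -0.04},
  {"jaw": -1, "tx": 2.8, "ty": 2.4, "tz": 0, "spin": -0.04},
], squeeze=30)

```text
time_s: 1.1
eef_pos: [0.5532, -0.2701, 0.2309]
ee_rot: [[0.977, -0.212, -0.001], [-0.212, -0.977, 0.0], [-0.001, -0.0, -1.0]]
contact_force: [0.3, -0.5, 0.1]
opening: 0.0855
```

```bash
python3 st.py
```

```text
1.1 [-0.45  0.34 -0.01  1.22 -0.    2.9 ] [ 0.5532 -0.2701  0.2309] yang -102.2 F [ 0.3  -0.5   0.12] op 0.0855
```

Joint 6 would end near its limit, so I use the half-turn equivalent grasp and spin back by +π.

Call:
drive_tool([
  {"jaw": -1, "tx": 1, "ty": 0.9, "tz": 0, "spin": 0.12},
  {"jaw": -1, "tx": 1, "ty": 0.9, "tz": 0, "spin": 0.12},
  {"jaw": -1, "tx": 1, "ty": 0.9, "tz": 0, "spin": 0.12},
  {"jaw": -1, "tx": 1, "ty": 0.9, "tz": 0, "spin": 0.12},
  {"jaw": -1, "tx": 1, "ty": 0.9, "tz": 0, "spin": 0.12},
  {"jaw": -1, "tx": 1, "ty": 0.9, "tz": 0, "spin": 0.12},
  {"jaw": -1, "tx": 1, "ty": 0.9, "tz": 0, "spin": 0.12},
  {"jaw": -1, "tx": 1, "ty": 0.9, "tz": 0, "spin": 0.12},
  {"jaw": -1, "tx": 1, "ty": 0.9, "tz": 0, "spin": 0.12},
  {"jaw": -1, "tx": 1, "ty": 0.9, "tz": 0, "spin": 0.12},
  {"jaw": -1, "tx": 1, "ty": 0.9, "tz": 0, "spin": 0.12},
  {"jaw": -1, "tx": 1.3, "ty": 1.4, "tz": 0, "spin": 0.12},
])

```text
time_s: 2.1
eef_pos: [0.6751, -0.1588, 0.2307]
ee_rot: [[0.331, 0.944, -0.001], [0.944, -0.331, -0.0], [-0.001, -0.001, -1.0]]
contact_force: [-0.3, -0.2, -0.3]
opening: 0.0855
```

Call:
drive_tool([
  {"jaw": -1, "tx": 0, "ty": 0, "tz": -1, "spin": 0.12},
  {"jaw": -1, "tx": 0, "ty": 0, "tz": -1, "spin": 0.12},
  {"jaw": -1, "tx": 0, "ty": 0, "tz": -1, "spin": 0.12},
  {"jaw": -1, "tx": 0, "ty": 0, "tz": -1, "spin": 0.12},
  {"jaw": -1, "tx": 0, "ty": 0, "tz": -1, "spin": 0.12},
  {"jaw": -1, "tx": 0, "ty": 0, "tz": -1, "spin": 0.12},
  {"jaw": -1, "tx": 0, "ty": 0, "tz": -1, "spin": 0.12},
  {"jaw": -1, "tx": 0, "ty": 0, "tz": -1, "spin": 0.12},
  {"jaw": -1, "tx": 0, "ty": 0, "tz": -1, "spin": 0.12},
  {"jaw": -1, "tx": 0, "ty": 0, "tz": -1, "spin": 0.12},
  {"jaw": -1, "tx": 0, "ty": 0, "tz": -1, "spin": 0.12},
  {"jaw": -1, "tx": 0, "ty": 0, "tz": -1, "spin": 0.12},
])

```text
time_s: 3.1
eef_pos: [0.6748, -0.1586, 0.1102]
ee_rot: [[-0.893, 0.45, -0.001], [0.45, 0.893, 0.0], [0.001, -0.0, -1.0]]
contact_force: [-1.0, -0.6, -0.0]
opening: 0.0857
```

```bash
python3 st.py
```

```text
3.1 [-0.23  0.55  0.03  1.05 -0.    0.24] [ 0.6748 -0.1586  0.1102] yang 63.3 F [-1.   -0.62 -0.03] op 0.0857
```

Call:
drive_tool([
  {"jaw": -1, "tx": 0.15, "ty": 0.15, "tz": 0, "spin": 0.1},
  {"jaw": -1, "tx": 0, "ty": 0, "tz": 0, "spin": 0.1},
  {"jaw": -1, "tx": 0, "ty": 0, "tz": -1, "spin": 0.05},
  {"jaw": -1, "tx": 0, "ty": 0, "tz": -1.5, "spin": 0},
  {"jaw": -1, "tx": 0, "ty": 0, "tz": -1.5, "spin": 0},
  {"jaw": -1, "tx": 0, "ty": 0, "tz": -1.5, "spin": 0},
  {"jaw": -1, "tx": 0, "ty": 0, "tz": -0.5, "spin": 0},
  {"jaw": -1, "tx": 0, "ty": 0, "tz": 0, "spin": 0},
])

```text
time_s: 3.77
eef_pos: [0.6751, -0.1567, 0.0491]
ee_rot: [[-0.975, 0.221, -0.004], [0.221, 0.975, 0.001], [0.004, 0.0, -1.0]]
contact_force: [-0.4, -0.1, -0.1]
opening: 0.0854
```

```bash
python3 - <<'E'
from h import *
import st
a,_=grab('top');b,_=grab('side')
a=cv2.resize(a[140:230,290:380],None,fx=5,fy=5);b=cv2.resize(b[170:250,250:350],None,fx=4.5,fy=4.5)
h=max(a.shape[0],b.shape[0]);f=lambda x:np.pad(x,((0,h-x.shape[0]),(0,0),(0,0)))
c=np.hstack([f(a),f(b)]);c=c[:,:,::-1];cv2.imwrite('pics/c2.png',cv2.resize(c,None,fx=.85,fy=.85))
E
```

```text
3.77 [-0.23  0.6  -0.03  0.94  0.   -0.01] [ 0.6751 -0.1567  0.0491] yang 77.2 F [-0.4  -0.08 -0.06] op 0.0854
```

View pics/c2.png

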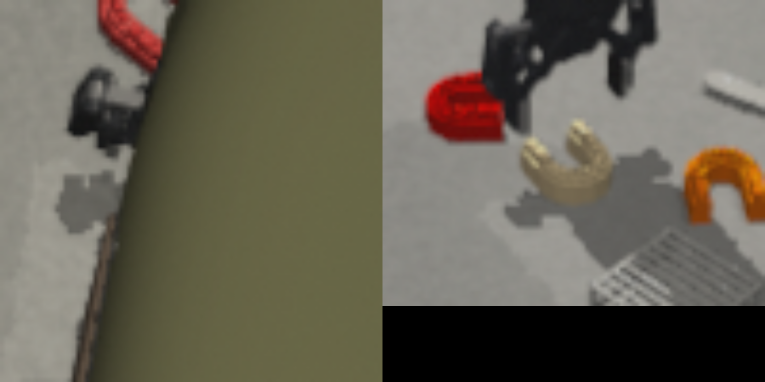

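The fingers straddle the cast's two side walls and the red decoy stays clear. I descend and close.

Call:
drive_tool([
  {"jaw": -1, "tx": 0, "ty": 0, "tz": -1.5, "spin": 0},
  {"jaw": -1, "tx": 0, "ty": 0, "tz": -1.5, "spin": 0},
  {"jaw": -1, "tx": 0, "ty": 0, "tz": -1, "spin": 0},
  {"jaw": -1, "tx": 0, "ty": 0, "tz": -0.7, "spin": 0},
  {"jaw": -1, "tx": 0, "ty": 0, "tz": 0, "spin": 0},
  {"jaw": -0.7, "tx": 0, "ty": 0, "tz": 0, "spin": 0},
  {"jaw": -0.5, "tx": 0, "ty": 0, "tz": 0, "spin": 0},
  {"jaw": -0.3, "tx": 0, "ty": 0, "tz": 0, "spin": 0},
  {"jaw": -0.1, "tx": 0, "ty": 0, "tz": 0, "spin": 0},
  {"jaw": 0.1, "tx": 0, "ty": 0, "tz": 0, "spin": 0},
  {"jaw": 0.1, "tx": 0, "ty": 0, "tz": 0, "spin": 0},
], squeeze=30)

```text
time_s: 4.78
eef_pos: [0.6778, -0.1574, 0.0055]
ee_rot: [[-0.975, 0.221, 0.002], [0.221, 0.975, -0.0], [-0.002, 0.0, -1.0]]
contact_force: [0.2, 0.1, 5.9]
opening: 0.0605
```

```bash
python3 st.py
```

```text
4.78 [-0.23  0.64 -0.07  0.85  0.   -0.01] [ 0.6778 -0.1574  0.0055] yang 77.2 F [0.24 0.13 5.94] op 0.0605
```

Call:
drive_tool([
  {"jaw": 0.1, "tx": 0, "ty": 0, "tz": 0.5, "spin": 0},
  {"jaw": 0.1, "tx": 0, "ty": 0, "tz": 1, "spin": 0},
  {"jaw": 0.1, "tx": 0, "ty": 0, "tz": 2, "spin": 0},
  {"jaw": 0.1, "tx": 0, "ty": 0, "tz": 2, "spin": 0},
  {"jaw": 0.1, "tx": 0, "ty": 0, "tz": 2, "spin": 0},
  {"jaw": 0.1, "tx": -2, "ty": 0.7, "tz": 2, "spin": 0},
  {"jaw": 0.1, "tx": -3, "ty": 1, "tz": 0, "spin": 0},
  {"jaw": 0.1, "tx": -3, "ty": 1, "tz": 0, "spin": 0},
  {"jaw": 0.1, "tx": -3, "ty": 1, "tz": 0, "spin": 0},
  {"jaw": 0.1, "tx": -3, "ty": 1, "tz": 0, "spin": 0},
  {"jaw": 0.1, "tx": -2.6, "ty": 1.2, "tz": 0, "spin": 0},
  {"jaw": 0.1, "tx": 0, "ty": 0, "tz": 0, "spin": 0},
])

```text
time_s: 5.78
eef_pos: [0.5041, -0.0961, 0.0989]
ee_rot: [[-0.975, 0.22, -0.006], [0.22, 0.975, 0.002], [0.007, 0.0, -1.0]]
contact_force: [-0.4, 0.3, -0.1]
opening: 0.0603
```

```bash
python3 - <<'E'
from meas import *
import st
b,d=grab('side');K,R,t=cam('side')
P=cloud('side',d);s=bot.state()['eef_pos']
hsv=cv2.cvtColor(b,cv2.COLOR_RGB2HSV)
m=box('side',P,s[0]-.06,s[0]+.05,s[1]-.05,s[1]+.05,.045,.3)&(hsv[...,1]>50)&(hsv[...,2]>110)
q=P[m];print(len(q),q.min(0).round(3),q.max(0).round(3))
c=cv2.resize(b[150:290,250:400],None,fx=4,fy=4);cv2.imwrite('pics/c3.png',c[...,::-1])
E
```

```text
5.78 [-0.19  0.25 -0.45  0.88  0.    0.03] [ 0.5041 -0.0961  0.0989] yang 77.3 F [-0.42  0.32 -0.1 ] op 0.0603
253 [ 0.459 -0.135  0.09 ] [ 0.521 -0.058  0.152]
```

View pics/c3.png

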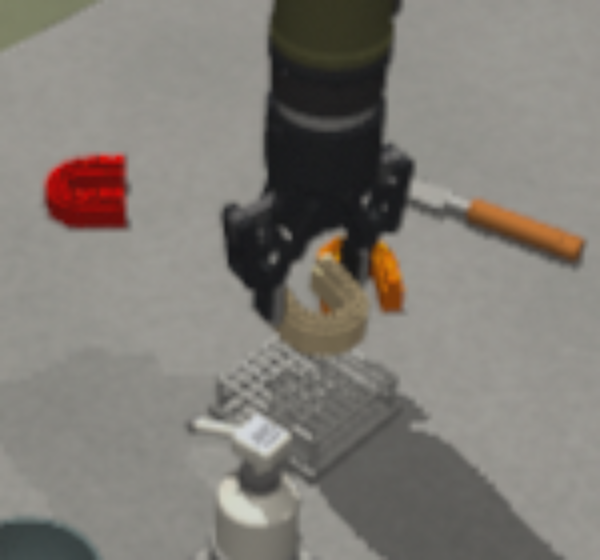

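The cast is held level above the stand and needs about +8 mm in x and −2 mm in y. I descend gently.

Call:
drive_tool([
  {"jaw": 0.1, "tx": 0.8, "ty": -0.25, "tz": -1, "spin": 0},
  {"jaw": 0.1, "tx": 0, "ty": 0, "tz": -1.5, "spin": 0},
  {"jaw": 0.1, "tx": 0, "ty": 0, "tz": -1, "spin": 0},
  {"jaw": 0.1, "tx": 0, "ty": 0, "tz": -0.7, "spin": 0},
  {"jaw": 0.1, "tx": 0, "ty": 0, "tz": -0.4, "spin": 0},
  {"jaw": 0.1, "tx": 0, "ty": 0, "tz": -0.2, "spin": 0},
  {"jaw": 0.1, "tx": 0, "ty": 0, "tz": -0.2, "spin": 0},
  {"jaw": 0.1, "tx": 0, "ty": 0, "tz": 0, "spin": 0},
  {"jaw": 0.1, "tx": 0, "ty": 0, "tz": 0, "spin": 0},
])

```text
time_s: 6.58
eef_pos: [0.5191, -0.1007, 0.0496]
ee_rot: [[-0.975, 0.221, 0.0], [0.221, 0.975, -0.0], [-0.0, 0.0, -1.0]]
contact_force: [-0.1, 0.1, -1.1]
opening: 0.0602
```

Call:
drive_tool([
  {"jaw": 0.1, "tx": 0, "ty": 0, "tz": -0.1, "spin": 0},
  {"jaw": 0.1, "tx": 0, "ty": 0, "tz": -0.1, "spin": 0},
  {"jaw": 0.1, "tx": 0, "ty": 0, "tz": 0, "spin": 0},
])

```text
time_s: 6.83
eef_pos: [0.5189, -0.1007, 0.0474]
ee_rot: [[-0.975, 0.221, 0.0], [0.221, 0.975, -0.0], [-0.0, 0.0, -1.0]]
contact_force: [0.2, -0.1, -0.8]
opening: 0.0601
```

The earlier reading lagged, so x must go back about 0.6 cm. Then I continue down until contact.

Call:
drive_tool([
  {"jaw": 0.1, "tx": -0.6, "ty": 0.2, "tz": 0, "spin": 0},
  {"jaw": 0.1, "tx": 0, "ty": 0, "tz": -0.1, "spin": 0},
  {"jaw": 0.1, "tx": 0, "ty": 0, "tz": -0.1, "spin": 0},
  {"jaw": 0.1, "tx": 0, "ty": 0, "tz": -0.1, "spin": 0},
  {"jaw": 0.1, "tx": 0, "ty": 0, "tz": 0, "spin": 0},
  {"jaw": 0.1, "tx": 0, "ty": 0, "tz": 0, "spin": 0},
])

```text
time_s: 7.33
eef_pos: [0.5128, -0.0987, 0.0442]
ee_rot: [[-0.975, 0.221, -0.0], [0.221, 0.975, 0.0], [0.0, 0.0, -1.0]]
contact_force: [0.5, 0.3, -0.4]
opening: 0.0603
```

Call:
drive_tool([
  {"jaw": 0.1, "tx": 0, "ty": 0, "tz": -0.1, "spin": 0},
  {"jaw": 0.1, "tx": 0, "ty": 0, "tz": 0, "spin": 0},
])

```text
time_s: 7.5
eef_pos: [0.513, -0.0987, 0.0435]
ee_rot: [[-0.975, 0.221, 0.0], [0.221, 0.975, -0.0], [-0.0, 0.0, -1.0]]
contact_force: [0.0, -0.6, 0.8]
opening: 0.0602
```

Call:
drive_tool([
  {"jaw": 0.1, "tx": 0, "ty": 0, "tz": -0.1, "spin": 0},
  {"jaw": 0.1, "tx": 0, "ty": 0, "tz": 0, "spin": 0},
])

```text
time_s: 7.67
eef_pos: [0.5131, -0.0987, 0.0434]
ee_rot: [[-0.975, 0.221, 0.001], [0.221, 0.975, -0.0], [-0.001, 0.0, -1.0]]
contact_force: [-3.8, 0.4, 10.0]
opening: 0.0601
```

Call:
drive_tool([
  {"jaw": 0.1, "tx": 0, "ty": 0, "tz": -0.1, "spin": 0},
  {"jaw": 0.1, "tx": 0, "ty": 0, "tz": 0, "spin": 0},
])

```text
time_s: 7.83
eef_pos: [0.5132, -0.0987, 0.0433]
ee_rot: [[-0.975, 0.221, 0.001], [0.221, 0.975, -0.0], [-0.001, 0.0, -1.0]]
contact_force: [-6.6, 2.7, 20.2]
opening: 0.0606
```

It is seated. I relieve the load, open gradually and rise.

Call:
drive_tool([
  {"jaw": 0.1, "tx": 0, "ty": 0, "tz": 0.2, "spin": 0},
  {"jaw": -0.4, "tx": 0, "ty": 0, "tz": 0, "spin": 0},
  {"jaw": -0.6, "tx": 0, "ty": 0, "tz": 0, "spin": 0},
  {"jaw": -0.8, "tx": 0, "ty": 0, "tz": 0, "spin": 0},
  {"jaw": -1, "tx": 0, "ty": 0, "tz": 0, "spin": 0},
  {"jaw": -1, "tx": 0, "ty": 0, "tz": 0, "spin": 0},
  {"jaw": -1, "tx": 0, "ty": 0, "tz": 0.5, "spin": 0},
  {"jaw": -1, "tx": 0, "ty": 0, "tz": 1.5, "spin": 0},
  {"jaw": -1, "tx": 0, "ty": 0, "tz": 3, "spin": 0},
  {"jaw": -1, "tx": 0, "ty": 0, "tz": 4, "spin": 0},
  {"jaw": -1, "tx": 0, "ty": 0, "tz": 4, "spin": 0},
  {"jaw": -1, "tx": 0, "ty": 0, "tz": 4, "spin": 0},
])

```text
time_s: 8.83
eef_pos: [0.5122, -0.0985, 0.2153]
ee_rot: [[-0.975, 0.221, -0.0], [0.221, 0.975, 0.0], [0.0, -0.0, -1.0]]
contact_force: [1.8, -0.6, 0.0]
opening: 0.0855
```

```bash
python3 - <<'E'
from meas import *
import st
b,d=grab('side')
P=cloud('side',d)
hsv=cv2.cvtColor(b,cv2.COLOR_RGB2HSV)
m=box('side',P,.44,.56,-.15,-.04,.042,.085)
q=P[m];print(len(q),q.min(0).round(3),q.max(0).round(3),rect(q))
c=cv2.resize(b[170:310,250:400],None,fx=4,fy=4);cv2.imwrite('pics/c4.png',c[...,::-1])
E
```

```text
8.83 [-0.19  0.17 -0.26  1.13 -0.    0.03] [ 0.5122 -0.0985  0.2153] yang 77.2 F [ 1.79 -0.56  0.02] op 0.0855
378 [ 0.467 -0.127  0.042] [ 0.538 -0.059  0.072] (array([500.4, -94.6]), array([64. , 67.2]), 79.7)
```

View pics/c4.png

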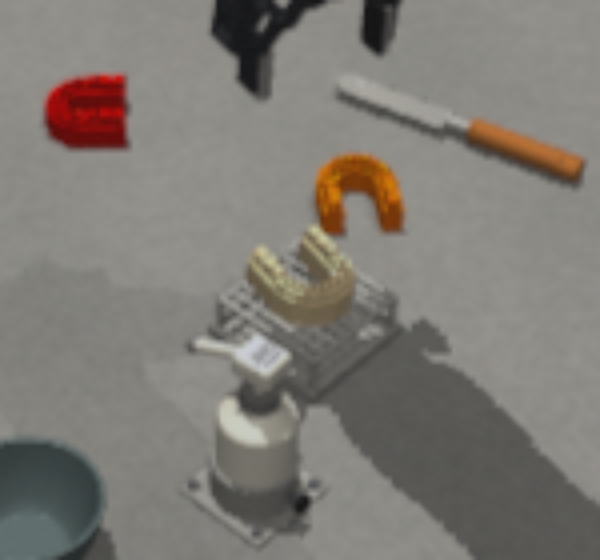

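The cast sits teeth up in the middle of the stand at about (0.500, −0.095). Now I measure the head axis and nozzle angle from both views.

```bash
python3 - <<'E'
from meas import *
for n in('top','side'):
    d=np.load(n+'.npz')['d'] if n=='side' else None
    if n=='top': continue
    P=cloud(n,d)
    h=P[box(n,P,.39,.46,0,.07,.126,.14)]
    nz=P[box(n,P,.446,.50,0,.08,.09,.128)]
    print(n,len(h),rect(h),h[:,:2].mean(0).round(4),len(nz))
    dm=cv2.fitLine((nz[:,:2]).astype(np.float32),cv2.DIST_L2,0,.01,.01).ravel();print(dm, nz.min(0),nz.max(0))
E
python3 - <<'E'
from meas import *
# first top picture: white head-top colour contour, ray onto z=0.130
p=cv2.imread('pics/top1.png'); g=p.min(2)
print(g[262:296:2,246:274:2])
E
```

```text
side 93 (array([424.1,  38.1]), array([30. , 27.5]), 3.4) [0.4235 0.0393] 41
[0.9959949  0.08940997 0.46412677 0.04351372] [0.44639836 0.03739329 0.09849416] [0.47996314 0.04884483 0.11998296]
[[119 115 111 120 144 168 122 120 122 119 121 120 122 122]
 [119 117 109 112 129 170 103 119 124 122 118 119 119 122]
 [108 109  95  95 114 171  67 121 150 156 158 158 108 156]
 [108 104 124 163 143 173  80 141 141 169 173 165  96 110]
 [106  85 105 157 130 173 111 150 133 123 140 173 158 159]
 [110 152 154 153 158 173 127 161 165 156 104 160 173 173]
 [118 160 142 160 156 150 114 139 149 164 156  97 118 173]
 [120 155 154 166 169 173 174 173 151 164 162 140 158 172]
 [117 131 155 173 173 174 173 173 156 145 161 157 108 155]
 [109 142 150 173 131 161 157 159 159 125 160 156 110 122]
 [115 139 149 172 155 148 152 150 165 137 159 157  91 165]
 [115 160 158 169 169 156 135 154 170 125 158 149  97 171]
 [113 159 160 157 168 167 162 166 171 114 157 112  92 170]
 [113 164 145 155 133 118 122 124 114 124 136  98 163 151]
 [116 158 107 104 107 115 114 114 114 102  95 101 126  97]
 [108 121  87  76  88  91 105  80  74  89  90 158 166 141]
 [111 120  94 105  75  69  68  55  57  74  80 111 113 112]]
```

Head centre is (0.424, 0.038) with the nozzle at about +4°. The target is −60°, so the turn is −64°. I move over the head with the jaws across it.

Call:
drive_tool([
  {"jaw": -1, "tx": -1.5, "ty": 2.2, "tz": 0, "spin": 0.05},
  {"jaw": -1, "tx": -1.5, "ty": 2.3, "tz": 0, "spin": 0.05},
  {"jaw": -1, "tx": -1.5, "ty": 2.3, "tz": 0, "spin": 0.05},
  {"jaw": -1, "tx": -1.5, "ty": 2.3, "tz": 0, "spin": 0.05},
  {"jaw": -1, "tx": -1.5, "ty": 2.3, "tz": 0, "spin": 0.05},
  {"jaw": -1, "tx": -1.3, "ty": 2.2, "tz": 0, "spin": 0.04},
  {"jaw": -1, "tx": 0, "ty": 0, "tz": 0, "spin": 0},
  {"jaw": -1, "tx": 0, "ty": 0, "tz": 0, "spin": 0},
  {"jaw": -1, "tx": 0, "ty": 0, "tz": 0, "spin": 0},
])

```text
time_s: 9.63
eef_pos: [0.4253, 0.0372, 0.2136]
ee_rot: [[-0.998, -0.067, 0.001], [-0.067, 0.998, -0.0], [-0.001, -0.0, -1.0]]
contact_force: [-0.4, 0.4, -0.7]
opening: 0.0854
```

```bash
python3 st.py
```

```text
9.63 [ 0.09 -0.   -0.46  1.11 -0.    0.02] [0.4253 0.0372 0.2136] yang 93.8 F [-0.39  0.4  -0.68] op 0.0854
```

Now I descend to TCP z of about 0.109 and close gently.

Call:
drive_tool([
  {"jaw": -1, "tx": -0.1, "ty": 0, "tz": -2.5, "spin": 0},
  {"jaw": -1, "tx": 0, "ty": 0, "tz": -2.5, "spin": 0},
  {"jaw": -1, "tx": 0, "ty": 0, "tz": -2.5, "spin": 0},
  {"jaw": -1, "tx": 0, "ty": 0, "tz": -2, "spin": 0},
  {"jaw": -1, "tx": 0, "ty": 0, "tz": -0.9, "spin": 0},
  {"jaw": -1, "tx": 0, "ty": 0, "tz": 0, "spin": 0},
  {"jaw": -1, "tx": 0, "ty": 0, "tz": 0, "spin": 0},
], squeeze=20)

```text
time_s: 10.22
eef_pos: [0.4242, 0.0368, 0.1095]
ee_rot: [[-0.998, -0.066, -0.0], [-0.066, 0.998, -0.0], [0.0, -0.0, -1.0]]
contact_force: [-0.5, 0.8, 1.1]
opening: 0.0852
```

Call:
drive_tool([
  {"jaw": -0.6, "tx": 0, "ty": 0, "tz": 0, "spin": 0},
  {"jaw": -0.2, "tx": 0, "ty": 0, "tz": 0, "spin": 0},
  {"jaw": 0, "tx": 0, "ty": 0, "tz": 0, "spin": 0},
  {"jaw": 0.2, "tx": 0, "ty": 0, "tz": 0, "spin": 0},
  {"jaw": 0.3, "tx": 0, "ty": 0, "tz": 0, "spin": 0},
  {"jaw": 0.4, "tx": 0, "ty": 0, "tz": 0, "spin": 0},
  {"jaw": 0.5, "tx": 0, "ty": 0, "tz": 0, "spin": 0},
  {"jaw": 0.5, "tx": 0, "ty": 0, "tz": 0, "spin": 0},
  {"jaw": 0.5, "tx": 0, "ty": 0, "tz": 0, "spin": 0},
])

```text
time_s: 10.97
eef_pos: [0.4239, 0.0367, 0.1095]
ee_rot: [[-0.998, -0.067, 0.0], [-0.067, 0.998, -0.002], [-0.0, -0.002, -1.0]]
contact_force: [-0.2, -5.7, 3.7]
opening: 0.0268
```

Gripped at 26.8 mm, so the head is aligned to the pads at +3.8°. I turn by −1.11 rad.

Call:
drive_tool([
  {"jaw": 0.5, "tx": 0, "ty": -0.05, "tz": 0.1, "spin": -0.06},
  {"jaw": 0.5, "tx": 0, "ty": 0, "tz": 0, "spin": -0.11},
  {"jaw": 0.5, "tx": 0, "ty": 0, "tz": 0, "spin": -0.11},
  {"jaw": 0.5, "tx": 0, "ty": 0, "tz": 0, "spin": -0.11},
  {"jaw": 0.5, "tx": 0, "ty": 0, "tz": 0, "spin": -0.11},
  {"jaw": 0.5, "tx": 0, "ty": 0, "tz": 0, "spin": -0.11},
  {"jaw": 0.5, "tx": 0, "ty": 0, "tz": 0, "spin": -0.11},
  {"jaw": 0.5, "tx": 0, "ty": 0, "tz": 0, "spin": -0.11},
  {"jaw": 0.5, "tx": 0, "ty": 0, "tz": 0, "spin": -0.11},
  {"jaw": 0.5, "tx": 0, "ty": 0, "tz": 0, "spin": -0.11},
  {"jaw": 0.5, "tx": 0, "ty": 0, "tz": 0, "spin": -0.06},
  {"jaw": 0.5, "tx": 0, "ty": 0, "tz": 0, "spin": 0},
])

```text
time_s: 11.97
eef_pos: [0.4248, 0.0381, 0.1102]
ee_rot: [[-0.503, 0.864, 0.002], [0.864, 0.503, 0.003], [0.002, 0.003, -1.0]]
contact_force: [4.8, 3.4, -4.4]
opening: 0.0265
```

Call:
drive_tool([
  {"jaw": 0.5, "tx": 0, "ty": 0, "tz": 0, "spin": 0},
  {"jaw": 0.5, "tx": 0, "ty": 0, "tz": 0, "spin": 0},
])

```text
time_s: 12.13
eef_pos: [0.4248, 0.0381, 0.1102]
ee_rot: [[-0.506, 0.862, 0.002], [0.862, 0.506, 0.003], [0.002, 0.003, -1.0]]
contact_force: [4.7, 2.9, -5.2]
opening: 0.0266
```

```bash
python3 st.py
```

```text
12.13 [ 0.09  0.08 -0.63  0.86  0.    1.13] [0.4248 0.0381 0.1102] yang 30.4 F [ 4.65  2.91 -5.15] op 0.0266
```

Call:
drive_tool([
  {"jaw": 0.3, "tx": 0, "ty": 0, "tz": 0, "spin": 0},
  {"jaw": 0, "tx": 0, "ty": 0, "tz": 0, "spin": 0},
  {"jaw": -0.3, "tx": 0, "ty": 0, "tz": 0, "spin": 0},
  {"jaw": -0.6, "tx": 0, "ty": 0, "tz": 0, "spin": 0},
  {"jaw": -0.6, "tx": 0, "ty": 0, "tz": 0, "spin": 0},
  {"jaw": -0.6, "tx": 0, "ty": 0, "tz": 1, "spin": 0},
  {"jaw": -0.6, "tx": 0, "ty": 0, "tz": 2.5, "spin": 0},
  {"jaw": -0.6, "tx": 0, "ty": 0, "tz": 2.5, "spin": 0},
  {"jaw": -0.6, "tx": 0, "ty": 0, "tz": 2.5, "spin": 0},
  {"jaw": 1, "tx": 0, "ty": 0, "tz": 1.5, "spin": 0},
  {"jaw": 1, "tx": 0, "ty": 0, "tz": 0, "spin": 0},
  {"jaw": 1, "tx": 0, "ty": 0, "tz": 0, "spin": 0},
])

```text
time_s: 13.13
eef_pos: [0.4246, 0.0369, 0.2115]
ee_rot: [[-0.504, 0.864, 0.003], [0.864, 0.504, 0.0], [-0.001, 0.002, -1.0]]
contact_force: [-0.7, -0.3, -0.5]
opening: 0.0327
```

```bash
cat > chk.py <<'E'
from meas import *
import st,sys
b,d=grab('side');P=cloud('side',d)
h=P[box(0,P,.39,.46,0,.07,.126,.14)];print('head',len(h),rect(h))
nz=P[box(0,P,.43,.48,-.04,.022,.09,.122)]
f=cv2.fitLine(nz[:,:2].astype(np.float32),cv2.DIST_HUBER,0,.01,.01).ravel()
print('nozzle',len(nz),f,np.degrees(np.arctan2(f[1],f[0])),nz.min(0).round(3),nz.max(0).round(3))
q=P[box(0,P,.44,.56,-.15,-.04,.042,.085)];c,s,a=rect(q);print('cast',c,s,a)
for z in h[:,:2].mean(0),np.array([.424,.0376]):
    u=f[:2]*np.sign(f[0]); w=c/1000-f[2:]; print('line miss mm',1000*(u[0]*w[1]-u[1]*w[0]))
cv2.imwrite('pics/'+sys.argv[1],cv2.resize(b[170:310,250:400],None,fx=4,fy=4)[...,::-1])
E
python3 chk.py c5.png
```

```text
13.13 [ 0.09 -0.01 -0.47  1.1  -0.    1.13] [0.4246 0.0369 0.2115] yang 30.3 F [-0.71 -0.28 -0.53] op 0.0327
head 93 (array([424.2,  38.6]), array([25.8, 31.6]), 28.0)
nozzle 19 [ 0.4798851  -0.8773313   0.44242328  0.00442573] -61.322098 [ 0.436 -0.011  0.103] [0.455 0.017 0.12 ]
cast [504.5 -85. ] [80.2 66.7] 34.1
line miss mm 11.547770707897948
line miss mm 11.547770707897948
```

View pics/c5.png

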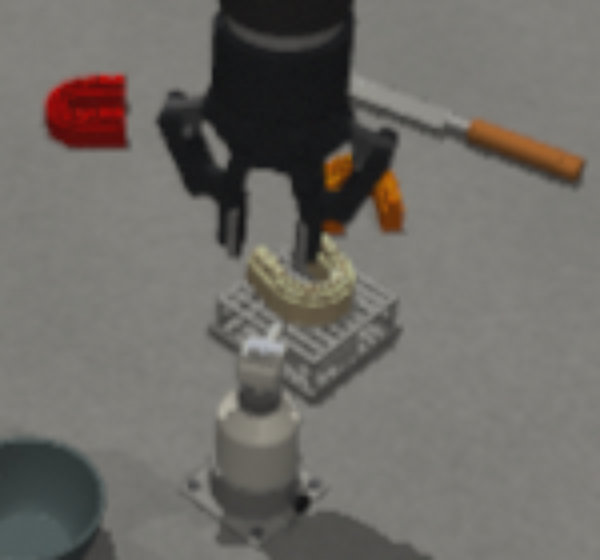

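The nozzle now points at the cast. Head and nozzle fits give −59.6° to −62°, and the needed angle is −60°, so the expected miss is 3 mm or less. This cast box caught nozzle or finger pixels, and the picture shows the cast unmoved, so I keep the earlier cast centre. Next I bring the shut fingertips just above the head.

Call:
drive_tool([
  {"jaw": 1, "tx": 0, "ty": 0.1, "tz": -1.5, "spin": 0},
  {"jaw": 1, "tx": 0, "ty": 0, "tz": -2, "spin": 0},
  {"jaw": 1, "tx": 0, "ty": 0, "tz": -2, "spin": 0},
  {"jaw": 1, "tx": 0, "ty": 0, "tz": -1.6, "spin": 0},
  {"jaw": 1, "tx": 0, "ty": 0, "tz": 0, "spin": 0},
  {"jaw": 1, "tx": 0, "ty": 0, "tz": 0, "spin": 0},
])

```text
time_s: 13.68
eef_pos: [0.4221, 0.0377, 0.138]
ee_rot: [[-0.504, 0.864, -0.004], [0.864, 0.504, -0.0], [0.002, -0.004, -1.0]]
contact_force: [-1.5, 1.5, 0.8]
opening: 0.0001
```

Call:
drive_tool([
  {"jaw": 1, "tx": 0, "ty": 0, "tz": -0.3, "spin": 0},
  {"jaw": 1, "tx": 0, "ty": 0, "tz": -0.3, "spin": 0},
  {"jaw": 1, "tx": 0, "ty": 0, "tz": 0, "spin": 0},
])

```text
time_s: 13.93
eef_pos: [0.4241, 0.0379, 0.1335]
ee_rot: [[-0.504, 0.864, 0.001], [0.864, 0.504, 0.0], [-0.0, 0.001, -1.0]]
contact_force: [-0.3, 0.0, -0.2]
opening: -0.0
```

Call:
drive_tool([
  {"jaw": 1, "tx": 0, "ty": 0, "tz": -0.3, "spin": 0},
  {"jaw": 1, "tx": 0, "ty": 0, "tz": -0.3, "spin": 0},
  {"jaw": 1, "tx": 0, "ty": 0, "tz": -0.3, "spin": 0},
  {"jaw": 1, "tx": 0, "ty": 0, "tz": -0.2, "spin": 0},
  {"jaw": 1, "tx": 0, "ty": 0, "tz": -0.1, "spin": 0},
  {"jaw": 1, "tx": 0, "ty": 0, "tz": 0, "spin": 0},
])

```text
time_s: 14.43
eef_pos: [0.4246, 0.0379, 0.1219]
ee_rot: [[-0.504, 0.864, 0.002], [0.864, 0.504, 0.0], [-0.001, 0.001, -1.0]]
contact_force: [-1.6, -0.1, 7.2]
opening: 0.0
```

Call:
drive_tool([
  {"jaw": 1, "tx": 0, "ty": 0, "tz": -0.1, "spin": 0},
  {"jaw": 1, "tx": 0, "ty": 0, "tz": -0.1, "spin": 0},
  {"jaw": 1, "tx": 0, "ty": 0, "tz": -0.1, "spin": 0},
  {"jaw": 1, "tx": 0, "ty": 0, "tz": 0, "spin": 0},
  {"jaw": 1, "tx": 0, "ty": 0, "tz": 0, "spin": 0},
])

```text
time_s: 14.85
eef_pos: [0.4248, 0.038, 0.1207]
ee_rot: [[-0.504, 0.864, 0.003], [0.864, 0.504, 0.0], [-0.001, 0.002, -1.0]]
contact_force: [-6.9, -1.3, 25.9]
opening: 0.0001
```

The pump hit its hard stop (26 N, with z no longer following). I rise, clear the scene and check.

Call:
drive_tool([
  {"jaw": 1, "tx": 0, "ty": 0, "tz": 0.5, "spin": 0},
  {"jaw": 1, "tx": 0, "ty": 0, "tz": 0.5, "spin": 0},
  {"jaw": 1, "tx": 0, "ty": 0, "tz": 1, "spin": 0},
  {"jaw": 1, "tx": 0, "ty": 0, "tz": 2, "spin": 0},
  {"jaw": 1, "tx": 0, "ty": 0, "tz": 3, "spin": 0},
  {"jaw": 1, "tx": 0, "ty": 0, "tz": 3, "spin": 0},
  {"jaw": 1, "tx": 0, "ty": 0, "tz": 3, "spin": 0},
  {"jaw": 1, "tx": 0, "ty": 0, "tz": 3, "spin": 0},
  {"jaw": 1, "tx": 0, "ty": 0, "tz": 0, "spin": 0},
  {"jaw": 1, "tx": 0, "ty": 0, "tz": 0, "spin": 0},
])

```text
time_s: 15.68
eef_pos: [0.4249, 0.038, 0.28]
ee_rot: [[-0.504, 0.864, 0.003], [0.864, 0.504, 0.0], [-0.001, 0.003, -1.0]]
contact_force: [-0.6, -0.0, -1.3]
opening: 0.0001
```

```bash
python3 chk.py c6.png; python3 - <<'E'
from meas import *
P=cloud('side',np.load('side.npz')['d'])
q=P[box(0,P,.46,.56,-.15,-.055,.042,.085)];print(rect(q),q[:,2].max())
h=P[box(0,P,.41,.44,.02,.055,.12,.15)];print('head z',np.percentile(h[:,2],[50,95]))
E
```

```text
15.68 [ 0.09 -0.03 -0.34  1.26 -0.    1.13] [0.4249 0.038  0.28  ] yang 30.3 F [-0.63 -0.01 -1.31] op 0.0001
head 94 (array([423.7,  37.4]), array([25.8, 31.2]), 31.1)
nozzle 18 [ 5.639606e-01 -8.258017e-01  4.455868e-01 -1.039884e-04] -55.66985 [ 0.436 -0.01   0.104] [0.455 0.014 0.119]
cast [494.2 -92.3] [63. 84.] 76.6
line miss mm -11.850057812986794
line miss mm -11.850057812986794
(array([502.6, -93.4]), array([62.4, 72.8]), 85.0) 0.07185745253892001
head z [0.12884293 0.13238233]
```

View pics/c6.png

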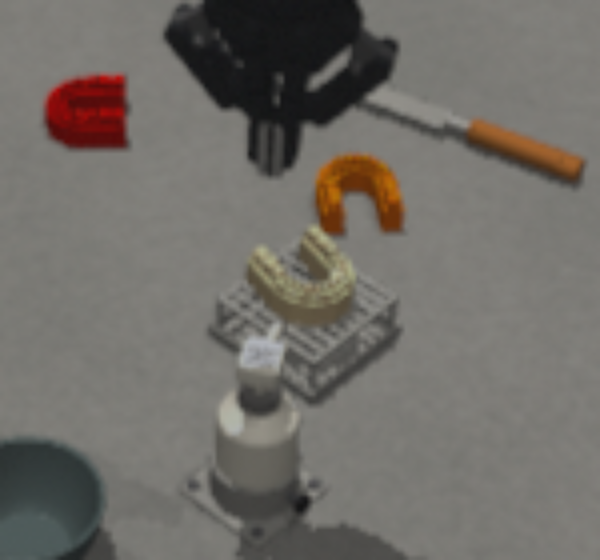

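The cast, nozzle and head look unchanged in the picture. The head is back up at z ≈ 0.13 and the head rectangle gives −59°. The 18-pixel nozzle line fit is noisy, and its miss figure used a cast box with stray pixels in it. I hand in.

```bash
python3 -c "
from h import *
print(bot.finish_job())"
```

```text
the job is handed in; nothing more can be done
None
```

I put the lower cast on the drip stand, turned the nozzle at it and pumped once; the job was handed in at about 15.7 s, with no verdict reported. The checks I trust pass; one line-of-spray check was too noisy to confirm the aim.

- **Cast:** It sits teeth up and released at about (0.500, −0.095), measured right after I let go. The stand centre is about (0.4995, −0.096). The last pictures show the cast in the same place.
- **Nozzle:** I gripped the pump head and turned it about −64°, to about −60°, which is the direction of the cast. The tool angle gives −59.6° and the final head outline −59°, so the spray line should miss the cast's centre by about 3 mm at most.
- **Pump:** I pressed with shut fingers to a hard stop at 26 N, with the fingertips at 0.1207 m, about 9 mm down. After I withdrew, the head read about 0.13 m again.
- **Clear of the scene:** The arm ended well above everything, and I never approached the bystanders. I did not re-measure their positions at the end.

**Check that disagreed:** the final nozzle line fit used only 18 pixels and gave −56°, against −61° before the press. The script's printed miss of about 12 mm came from that fit and from a cast outline that included stray nozzle pixels. I did not rely on it, because the head outline, the gripper angle and the unchanged picture all agree on about −60°.

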